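# Upside down on the drying mat

## Robot

A 6-joint arm with a two-finger parallel gripper is mounted at the origin on the work surface. World frame = base frame: x ahead of the robot, y to its left, z up, the work surface at z = 0. Lengths are in mm, angles in degrees, forces in N, time in s.
With the tool pointing down it reaches from about 350 to 850 mm from the base axis. Payload 8.1 kg.
Tool frame: the origin (TCP) lies midway between the tips of the shut fingers; the grasp point (between the pads) lies 19 mm behind it; z points along the fingers, y is the line along which they close (so a half turn about z gives the same grasp; the last joint's range is limited). The gripper opens to 85 mm and grips with 20 to 120 N. Pads are 22 mm wide; open, the fingers measure 114 mm over their backs; the gripper's body (76 mm by 85 mm) begins 54 mm behind the grasp point. The pads swing forward as they close: fully open they stand 13 mm farther back than shut.
Start: joints at [64.779, 7.471, 85.268, -0, 87.261, -4.893], TCP at [208.421, 562.642, 231.292] pointing down, gripper open.
Joint ranges: [-169.43, 169.43], [-51.17, 129.36], [1.28, 143.12], [-76.62, 256.62], [0, 156.53], [-152.29, 152.29]. Speed limits (degrees/s): [136.94, 136.94, 159.86, 180, 180, 180].

## Interface

Orientations are given as [roll, pitch, yaw] about the fixed x, y, z axes, in that order (R = Rz(yaw) Ry(pitch) Rx(roll)).
In Python, from bench import r, optics, workorder gives the robot as it stands.
- The arm moves only by the tool creep_tool, called after "Call:" by a JSON object that holds its "op" and its "data", one argument or row to a line. Schema: {"type":"object","properties":{"plan":{"type":"object","properties":{"steps":{"type":"array","items":{"type":"array","items":{"type":"number"},"minItems":7,"maxItems":7},"minItems":1,"maxItems":8}},"additionalProperties":false,"required":["steps"]},"grip_force":{"type":"number"},"only":{"type":"string"},"quiet":{"type":"boolean"},"lines":{"type":"string"}},"required":["plan"],"additionalProperties":false}. plan is an object whose key "steps" holds a list of rows, 1 to 8 of them, each of 7 numbers: a rotation vector rx, ry, rz in a scale on which 1.0 is 90 degrees, then dx, dy, dz in parts of the range, where 1.0 means 500 mm, then the finger opening in mm; each row is the pose to reach, as a shift and turn from the pose commanded when the call began, along the tool's axes at that moment; what a row does not reach only later rows make up. A row lasts 1/8 s, in which the tool goes at most 62.5 mm and 10.7 degrees, less where a joint would pass 70% of its speed; a pose out of reach is approached as far as the arm can. The fingers move at their own pace and stop on an object; grip_force is the grip in N (left out, the last holds). Time passes only in rows, so rows that do not move let the fingers close. The tool returns the time, the measured TCP pose, the force, the opening and the grip force at its end. only (a regular expression) keeps the lines of the reply that match it, lines (a string "A,B") keeps lines A to B, and quiet returns only ok. Shift and turn numbers lie between -1 and 1, and a call with a number outside is refused. Input that does not fit is refused with a message, and nothing moves.
- r.sense(): the state, without advancing time (a new reading comes with each control period).
- optics.snapshot(name): name is "scene" or "top" or "wrist"; returns a dict with "pixels" (384x512x3 uint8, blue, green, red), "fx", "fy", "cx", "cy" (pixels), "D" ([k1, k2, p1, p2, k3] as OpenCV has them; the pictures are not rectified), "pose" (4x4, takes a point from camera to world coordinates). Camera axes: x right, y up, looking along -z (the intrinsics and any distortion apply to the point x, -y, -z); pixel columns grow to the right and rows downward; lengths in mm; the calibration is good to about 2 mm. A picture is of the moment at which its call begins. There is no depth.
- workorder.hand_in(): hands the job in; it is judged then, once.
The state is a dict: "time": time; "joint_pos": joint angles; "qd": joint speeds; "joint_efforts": joint torques, N m; "tool_pos": TCP position; "tcp_rot": TCP orientation; "ft_force": force on the tool from outside, world axes, zero at the start; "wrist_torque": the same for the moment, N m; "finger_gap": finger opening in mm; "grip_force": force on a finger pad.
Only numpy, scipy, OpenCV 4.12 (cv2) and the standard library are available. Lean on these libraries where they do the work, as an engineer would, in place of code of your own. Each camera call takes 0.05 s, during which the arm holds its last target. There are 200 camera calls.

## Task

Three plain steel tumblers have been washed at the shop table: one short tumbler already stands upside down to dry on its cork mat. Take the short tumbler that lies on its side and stand it upside down, mouth flat on the mat, in the middle of the empty cork mat, and let go. Leave the long tumbler and the one already drying as they are.

Things in the scene. Friction and masses are not known exactly. Their poses are not given: they have to be found in the camera images.
- short_tumbler: The tumbler to move: straight-sided steel, open at one end, 60 mm outside diameter, 90 mm long, wall 3 mm, about 0.12 kg. Lies on its side on the table (axis 30 mm up), mouth away from the robot, within 25 deg of world x. Origin: centre of the outside of its closed base; z axis runs from base to mouth (horizontal at first, straight down once upside down).
- tall_tumbler: The long steel tumbler, to be left alone: same shape and 60 mm diameter but 130 mm long, also lying on its side, mouth roughly away from the robot. Either of the two lying tumblers may be on the left. Origin: centre of the outside of its base; z axis from base to mouth.
- dry_tumbler: A short steel tumbler (60 mm diameter, 90 mm long) already standing upside down on the other cork mat, to be left alone. Origin: centre of its base, which is now on top, 96 mm above the table; z axis from base to mouth (pointing down).
- empty_mat_top (a point): Centre of the top face of the empty square cork mat, 110 x 110 mm and 6 mm thick, fixed flat on the table; z up. An identical mat beside it carries the drying tumbler; either may be on the left.
There are look-alikes about, which are no part of the job. Leave any red look-alike of the part that bears empty_mat_top alone. What is shaped like the short_tumbler but blue or purple is not meant.

How it is judged:
By the outcome, as a careful person would: the job done as asked, in the order asked, and still so for the second after the job is handed in, with the robot touching nothing.
It also fails if it takes over 54 s, if anything falls off the work surface, if the arm or the gripper's body presses on something with over 40 N, if the wrist force passes 120 N, or if a joint passes its speed limit or range.

## Working session

There is one attempt and no reset: what is moved stays moved. The work goes in short steps, Python scripts to look and compute and a tool call to move; the robot and the scene stay as the last step left them, time stands still between calls to the robot, and variables do not carry over. Pictures are saved under pics/ and viewed, at most 10 in all, crops included, and the job is handed in when it is done.

```bash
mkdir -p pics; ls
```

Run:
```python
from bench import r,optics
import cv2,numpy as np,pickle
d={n:optics.snapshot(n) for n in("scene","top")}
pickle.dump(d,open('d0.pkl','wb'))
for n in d:
    cv2.imwrite(f'pics/{n}0.png',d[n]['pixels']); print(n,d[n]['fx'],d[n]['D'],np.round(d[n]['pose'],2).tolist())
s=r.sense();print(s['time'],s['tool_pos'],s['tcp_rot'])
```

```text
pics
scene 402.96245430030916 [0.03240253 0.         0.         0.         0.        ] [[-0.85, -0.33, 0.42, 855.88], [0.53, -0.54, 0.65, 744.64], [0.01, 0.78, 0.63, 746.41], [0.0, 0.0, 0.0, 1.0]]
top 378.8987436063501 [-0.00842112  0.          0.          0.          0.        ] [[-0.0, 0.98, -0.17, 258.03], [-1.0, -0.01, -0.02, 67.03], [-0.02, 0.17, 0.98, 1180.73], [0.0, 0.0, 0.0, 1.0]]
0.1 [208.20814097 562.17149825 230.3235102 ] [-1.79901042e+02 -8.73710302e-03  1.59669869e+02]
```

View pics/top0.png

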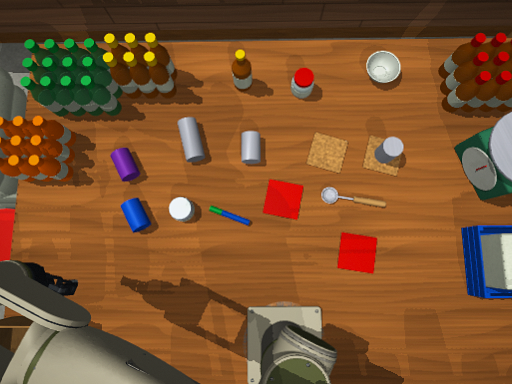

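View pics/scene0.png

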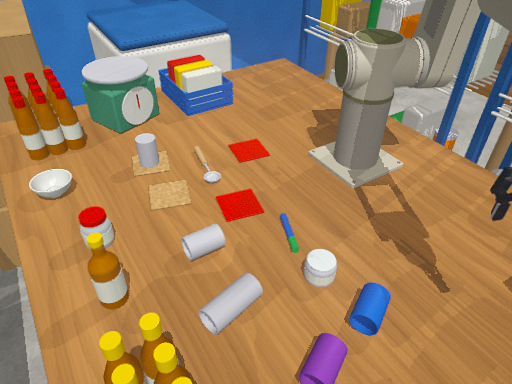

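Top view: the lying grey tumblers are at (191,139), which is longer, and (251,147), which is shorter. The blue one at (135,214) and the purple one at (124,163) are excluded by colour, and the dry one stands at (388,152). The plain cork mat is at (328,152); the red mats at (283,199) and (357,252) are look-alikes. The grey one at (251,147) fits short_tumbler. I'll measure it and confirm with a crop.

Create h.py:
```python
import cv2,numpy as np
def rays(c,uv):
    K=np.array([[c['fx'],0,c['cx']],[0,c['fy'],c['cy']],[0,0,1]])
    p=cv2.undistortPoints(np.float64(uv).reshape(-1,1,2),K,np.float64(c['D'])).reshape(-1,2)
    v=np.c_[p[:,0],-p[:,1],-np.ones(len(p))]@c['pose'][:3,:3].T
    return c['pose'][:3,3],v
def plane(c,uv,z):
    o,v=rays(c,uv); return o+v*((z-o[2])/v[:,2])[:,None]
def grey(c):
    h=cv2.cvtColor(c['pixels'],cv2.COLOR_BGR2HSV); return ((h[...,1]<60)&(h[...,2]>70)).astype(np.uint8)*255
def cork(c):
    h=cv2.cvtColor(c['pixels'],cv2.COLOR_BGR2HSV); return cv2.inRange(h,(10,60,150),(25,170,255))
def blob(m,seed):
    m=cv2.morphologyEx(m,cv2.MORPH_CLOSE,np.ones((3,3)))
    m=cv2.morphologyEx(m,cv2.MORPH_OPEN,np.ones((3,3)))
    cs=cv2.findContours(m,cv2.RETR_EXTERNAL,cv2.CHAIN_APPROX_NONE)[0]
    return max(cs,key=lambda k:cv2.pointPolygonTest(k,seed,True))[:,0]
```

Run:
```python
import pickle,cv2,numpy as np
from h import *
d=pickle.load(open('d0.pkl','rb'))
t=d['top'];s=d['scene']
for n,seeds in(('top',[(251,147),(191,139)]),('scene',[(204,241),(232,302)])):
    c=d[n]
    for sd in seeds:
        b=blob(grey(c),sd); P=plane(c,b,30)[:,:2]
        (m,sz,a)=cv2.minAreaRect(P.astype(np.float32))
        print(n,sd,'area',cv2.contourArea(b),'rect@z30',np.round(m,1),np.round(sz,1),round(a,1),'boxpts',np.round(cv2.boxPoints((m,sz,a)),0).tolist())
for n,sd in(('top',(328,152)),('scene',(169,194))):
    b=blob(cork(d[n]),sd); m,sz,a=cv2.minAreaRect(plane(d[n],b,6)[:,:2].astype(np.float32)); print('mat',n,np.round(m,1),np.round(sz,1),round(a,1))
for n,sd in(('top',(393,150)),('scene',(147,150))):
    b=blob(grey(d[n]),sd); print('dry',n,np.round(cv2.minAreaRect(plane(d[n],b,96)[:,:2].astype(np.float32)),1) if 0 else np.round(plane(d[n],b,96).min(0)),np.round(plane(d[n],b,96).max(0)))
A=cv2.resize(t['pixels'][110:180,160:420],None,fx=3,fy=3,interpolation=2)
B=cv2.resize(s['pixels'][165:335,130:290],None,fx=2.1,fy=2.1,interpolation=2)
out=np.zeros((A.shape[0]+B.shape[0],780,3),np.uint8);out[:A.shape[0],:A.shape[1]]=A;out[A.shape[0]:,:B.shape[1]]=B
cv2.imwrite('pics/crop.png',out)
```

```text
top (251, 147) area 547.5 rect@z30 [592.9  99.4] [ 57.  104.3] 89.6 boxpts [[541.0, 71.0], [645.0, 71.0], [645.0, 128.0], [541.0, 128.0]]
top (191, 139) area 762.5 rect@z30 [621.7 287.8] [149.7  59.4] 14.7 boxpts [[542.0, 298.0], [557.0, 240.0], [702.0, 278.0], [687.0, 336.0]]
scene (204, 241) area 960.0 rect@z30 [589.6  94.6] [113.   81.3] 0.8 boxpts [[532.0, 134.0], [534.0, 53.0], [647.0, 55.0], [645.0, 136.0]]
scene (232, 302) area 1865.5 rect@z30 [616.8 283.7] [158.1  67.8] 14.5 boxpts [[532.0, 297.0], [549.0, 231.0], [702.0, 271.0], [685.0, 336.0]]
mat top [ 580.6 -145.7] [110.8 110.4] 73.9
mat scene [ 349.2 -960.4] [1325.3 3299.9] 0.0
dry top [ 524. -352.   96.] [ 600. -270.   96.]
dry scene [ 543. -358.   96.] [ 632. -173.   96.]
```

View pics/crop.png

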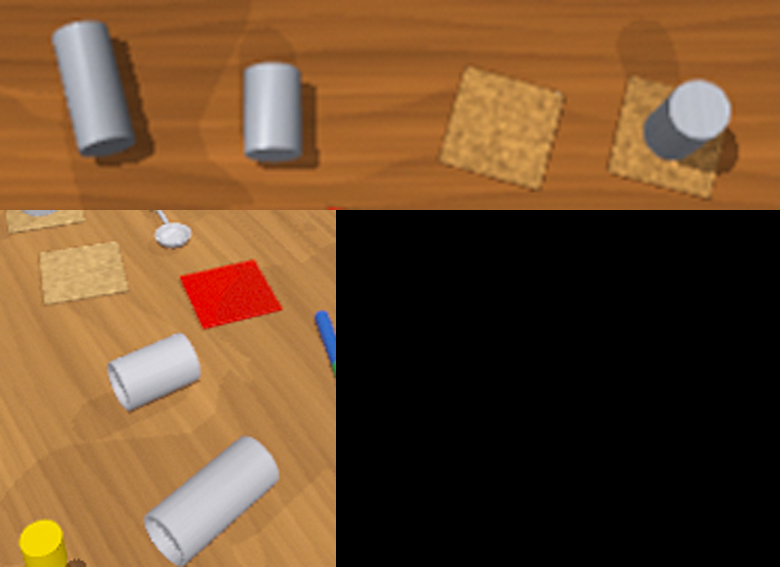

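The crop confirms it: the short, plain-steel tumbler is at crop (272,112), base toward the robot and mouth away. The empty cork mat is at crop (502,127).

Its axis lies along x at y≈99. Correcting the end heights puts the base at x≈546 and the mouth at x≈635, so 89 mm long (expected 90). The mat centre is (580.6,-145.7) and measures 111x110, which also fits.

The plan is to pick with the tool tilted 35° forward and turn it 90° about y, so at placing it's tilted 55° back.

Create go.py:
```python
# usage: go.py x y z tilt [yaw]: prints rotvec, shift in tool axes from present pose (tilt>0: tool leans back to the robot)
import sys,numpy as np
from scipy.spatial.transform import Rotation as R
from bench import r
a=list(map(float,sys.argv[1:]))
s=r.sense();C=R.from_euler('xyz',s['tcp_rot'],degrees=True)
T=R.from_euler('z',a[4] if len(a)>4 else 0,degrees=True)*R.from_euler('y',a[3],degrees=True)*R.from_euler('xyz',[180,0,180],degrees=True)
print(np.round((C.inv()*T).as_rotvec(degrees=True),1),np.round(C.inv().apply(np.array(a[:3])-s['tool_pos']),1),np.round(s['joint_pos'],1),'gap',s['finger_gap'],'t',s['time'])
```

```bash
python3 go.py 528 99 230 0
```

```text
[ -0.1  -0.  -20.3] [-460.8 -323.2    0.8] [64.8  7.5 85.3  0.  87.3 -4.9] gap 85.26804282539436 t 0.1
```

Careful with the scale: shifts go in shares of 500 mm and turns go in shares of 90 degrees. That gives: -390 mm / 500 = -0.78, -340 mm / 500 = -0.68, -20.3 degrees / 90 = -0.2256.

Call:
{"op": "creep_tool", "data": {
  "plan": {"steps":[[0, 0, -0.0556, -0.08, -0.056, 0, 85], [0, 0, -0.1111, -0.18, -0.126, 0, 85], [0, 0, -0.1667, -0.28, -0.196, 0, 85], [0, 0, -0.2222, -0.38, -0.266, 0, 85], [0, 0, -0.2256, -0.48, -0.336, 0, 85], [0, 0, -0.2256, -0.58, -0.406, 0, 85], [0, 0, -0.2256, -0.68, -0.476, 0, 85], [0, 0, -0.2256, -0.78, -0.546, 0, 85]]}
}}

```text
time: 1.1
tool_pos: [479.9, 169.3, 231.1]
tcp_rot: [180.0, -0.0, 180.0]
ft_force: [0.2, 0.1, 0.2]
finger_gap: 84.9
grip_force: 0.0
```

Call:
{"op": "creep_tool", "data": {
  "plan": {"steps":[[0, 0, 0, -0.08, 0, 0, 85], [0, 0, 0, -0.08, 0, 0, 85]]}
}}

```text
time: 1.35
tool_pos: [520.6, 169.7, 229.8]
tcp_rot: [-180.0, -0.1, 179.8]
ft_force: [-0.6, -0.8, -0.8]
finger_gap: 84.9
grip_force: 0.0
```

```bash
python3 go.py 528 99 180 -35
```

```text
[ -0.1 -35.1  -0.2] [ -7.7 -70.7  49.9] [ 12.7  -0.5  93.7  -0.   86.9 -77.1] gap 84.86149371568766 t 1.35
```

In the tool's units: -71 mm / 500 = -0.142, -54 mm / 500 = -0.108, -35 degrees / 90 = -0.3889.

Call:
{"op": "creep_tool", "data": {
  "plan": {"steps":[[0, -0.0889, 0, -0.004, -0.036, 0.024, 85], [0, -0.1778, 0, -0.008, -0.072, 0.05, 85], [0, -0.2667, 0, -0.012, -0.108, 0.076, 85], [0, -0.3556, 0, -0.016, -0.142, 0.1, 85], [0, -0.3889, 0, -0.016, -0.142, 0.1, 85], [0, -0.3889, 0, -0.016, -0.142, 0.1, 85]]}
}}

```text
time: 2.1
tool_pos: [525.7, 100.5, 180.0]
tcp_rot: [180.0, 34.9, -180.0]
ft_force: [-0.2, 0.1, 1.2]
finger_gap: 85.2
grip_force: 0.0
```

```bash
python3 go.py 528 99 114 -35
```

Run:
```python
from bench import optics
import cv2
cv2.imwrite('pics/w1.png',optics.snapshot('wrist')['pixels'])
```

```text
[ 0.  -0.1  0. ] [35.9 -1.5 55.4] [  8.7 -34.6 133.1  -6.8  47.1 -78.2] gap 85.1689409160449 t 2.1
```

View pics/w1.png

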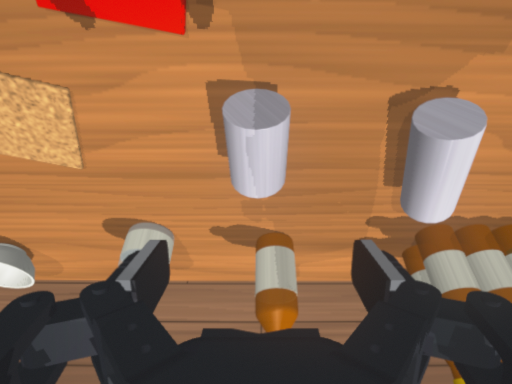

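The wrist view shows the short tumbler at (257,143), centred between the fingers with its closed base toward the robot. The tall one is at (442,160). I'll check the lateral position and axis angle.

Run:
```python
from bench import optics
import pickle
from h import *
c=optics.snapshot('wrist')
print(np.round(c['pose'][:3,3],1))
b=blob(grey(c),(257,143));print(cv2.contourArea(b),b.min(0),b.max(0))
for lo,hi in((125,140),(145,160),(165,178)):
    k=b[(b[:,1]>=lo)&(b[:,1]<=hi)];P=plane(c,k,30);L=P[k[:,0]<257];Rr=P[k[:,0]>=257]
    print(np.round(P[:,0].mean(),1),np.round(L[:,1].mean(),1),np.round(Rr[:,1].mean(),1))
print('top edge of base disk x at z60-ish/bottom', plane(c,[[257,90]],60)[0].round(), plane(c,[[257,196]],60)[0].round())
```

```bash
python3 go.py 597 99 16 -35
```

```text
[390.3 101.1 260.3]
6044.0 [222  87] [289 195]
579.1 68.1 127.4
604.9 68.7 127.5
632.7 69.2 127.7
top edge of base disk x at z60-ish/bottom [515.  99.  60.] [638.  98.  60.]
[0. 0. 0.] [ 38.4  -1.7 176.1] [  8.7 -34.5 132.8  -6.8  47.1 -78.2] gap 85.07834979854623 t 2.2
```

In the tool's units: 176 mm / 500 = 0.352, -2.7 mm / 500 = -0.0054.

Call:
{"op": "creep_tool", "data": {
  "plan": {"steps":[[0, 0, 0, 0.016, -0.002, 0.07, 85], [0, 0, 0, 0.032, -0.004, 0.144, 85], [0, 0, 0, 0.048, -0.0054, 0.22, 85], [0, 0, 0, 0.06, -0.0054, 0.28, 85], [0, 0, 0, 0.07, -0.0054, 0.32, 85], [0, 0, 0, 0.0768, -0.0054, 0.352, 85], [0, 0, 0, 0.0768, -0.0054, 0.352, 85]]}
}}

```text
time: 3.08
tool_pos: [596.8, 97.5, 13.8]
tcp_rot: [-180.0, 34.8, 180.0]
ft_force: [-0.5, -0.7, 0.9]
finger_gap: 85.0
grip_force: 0.0
```

```bash
python3 go.py 597 98 16 -35
```

```text
[-0.  -0.2 -0. ] [-1.4  0.5 -1.7] [  6.8  -2.4 128.2 -11.5  19.9 -73.6] gap 84.99848324428245 t 3.075
```

Call:
{"op": "creep_tool", "data": {
  "plan": {"steps":[[0, 0, 0, 0, 0, 0, 55], [0, 0, 0, 0, 0, 0, 55], [0, 0, 0, 0, 0, 0, 55], [0, 0, 0, 0, 0, 0, 55], [0, 0, 0, 0, 0, 0, 55], [0, 0, 0, 0, 0, 0, 55]]},
  "grip_force": 45
}}

```text
time: 3.82
tool_pos: [597.8, 97.6, 16.6]
tcp_rot: [180.0, 35.2, 180.0]
ft_force: [-2.4, 0.7, 8.0]
finger_gap: 59.3
grip_force: 49.0
```

Call:
{"op": "creep_tool", "data": {
  "plan": {"steps":[[0, 0, 0, -0.02, 0, -0.03, 55], [0, 0, 0, -0.06, 0, -0.09, 55], [0, 0, 0, -0.1, 0, -0.15, 55], [0, 0, 0, -0.14, 0, -0.21, 55], [0, 0, 0, -0.18, 0, -0.28, 55], [0, 0, 0, -0.22, 0, -0.34, 55], [0, 0, 0, -0.22, 0, -0.34, 55]]}
}}

```text
time: 4.7
tool_pos: [591.1, 97.6, 222.2]
tcp_rot: [179.9, 35.4, 179.9]
ft_force: [1.3, -0.8, -0.9]
finger_gap: 59.5
grip_force: 49.1
```

```bash
python3 go.py 620 -40 230 20;  python3 - <<'E'
from bench import optics
import cv2
cv2.imwrite('pics/w2.png',optics.snapshot('wrist')['pixels'])
E
```

```text
[ 0.  55.4 -0. ] [ -28.2 -137.6   10.3] [  6.9 -24.2 121.9  -5.4  47.2 -80.7] gap 59.50358568583526 t 4.7
```

View pics/w2.png

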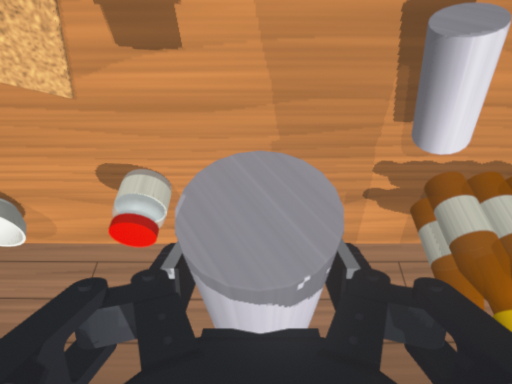

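The tumbler is held (gap 59.5) with its base toward the wrist camera at (260,230). Next I'll carry and turn it at height.

In the tool's units: -137 mm / 500 = -0.274, -130 mm / 500 = -0.26, 55.4 degrees / 90 = 0.6156.

Call:
{"op": "creep_tool", "data": {
  "plan": {"steps":[[0, 0.0778, 0, -0.004, -0.03, 0, 55], [0, 0.1556, 0, -0.01, -0.064, 0, 55], [0, 0.2333, 0, -0.02, -0.104, 0.004, 55], [0, 0.3111, 0, -0.028, -0.144, 0.008, 55], [0, 0.3889, 0, -0.036, -0.184, 0.012, 55], [0, 0.4667, 0, -0.044, -0.23, 0.016, 55], [0, 0.5444, 0, -0.052, -0.26, 0.02, 55], [0, 0.6156, 0, -0.056, -0.274, 0.02, 55]]}
}}

```text
time: 5.75
tool_pos: [617.3, -40.7, 222.7]
tcp_rot: [180.0, -20.8, 179.9]
ft_force: [0.9, -0.1, -1.3]
finger_gap: 59.6
grip_force: 49.1
```

```bash
python3 go.py 567 -146 220 55
```

```text
[ 0.1 34.2 -0.1] [  45.9 -105.4   20.3] [ -7.1  31.7  59.1  -2.6 109.9 -97.4] gap 59.5572900240423 t 5.75
```

In the tool's units: -105.4 mm / 500 = -0.2108, -90 mm / 500 = -0.18, 34.2 degrees / 90 = 0.38.

Call:
{"op": "creep_tool", "data": {
  "plan": {"steps":[[0, 0.0667, 0, 0.016, -0.036, 0.006, 55], [0, 0.1333, 0, 0.032, -0.072, 0.014, 55], [0, 0.2, 0, 0.048, -0.108, 0.022, 55], [0, 0.2667, 0, 0.064, -0.144, 0.028, 55], [0, 0.3333, 0, 0.08, -0.18, 0.034, 55], [0, 0.38, 0, 0.092, -0.2108, 0.0406, 55], [0, 0.38, 0, 0.092, -0.2108, 0.0406, 55]]}
}}

```text
time: 6.62
tool_pos: [566.4, -145.8, 217.3]
tcp_rot: [179.8, -55.0, -180.0]
ft_force: [0.1, 0.5, -1.6]
finger_gap: 59.7
grip_force: 49.1
```

```bash
python3 go.py 567 -146 120 55
```

```text
[ 0.1 -0.   0. ] [-80.1  -0.4  55.3] [ -13.    61.3   29.5  -17.3  142.3 -111.3] gap 59.74480921456734 t 6.625
```

In the tool's units: -100 mm / 500 = -0.2, -80 mm / 500 = -0.16.

Call:
{"op": "creep_tool", "data": {
  "plan": {"steps":[[0, 0, 0, -0.04, 0, 0.028, 55], [0, 0, 0, -0.08, 0, 0.056, 55], [0, 0, 0, -0.12, 0, 0.082, 55], [0, 0, 0, -0.16, 0, 0.11, 55], [0, 0, 0, -0.2, 0, 0.138, 55], [0, 0, 0, -0.2, 0, 0.138, 55]]}
}}

```text
time: 7.38
tool_pos: [568.0, -144.6, 97.6]
tcp_rot: [179.9, -54.9, -179.9]
ft_force: [0.6, 0.4, -1.5]
finger_gap: 59.6
grip_force: 49.1
```

```bash
python3 go.py 567.2 -145.7 60 55
```

Run:
```python
from bench import optics
import cv2,pickle,numpy as np
d={n:optics.snapshot(n) for n in("scene","top")};pickle.dump(d,open('d1.pkl','wb'))
A=cv2.resize(d['scene']['pixels'][60:240,80:270],None,fx=2.1,fy=2.1);B=cv2.resize(d['top']['pixels'][60:240,230:420],None,fx=2.1,fy=2.1)
cv2.imwrite('pics/p1.png',np.hstack([A,B]))
```

```text
[0.1 0.1 0. ] [-30.3  -1.1  22.2] [ -12.8   67.6   31.9  -14.5  133.8 -107.7] gap 59.63288456732219 t 7.375
```

View pics/p1.png

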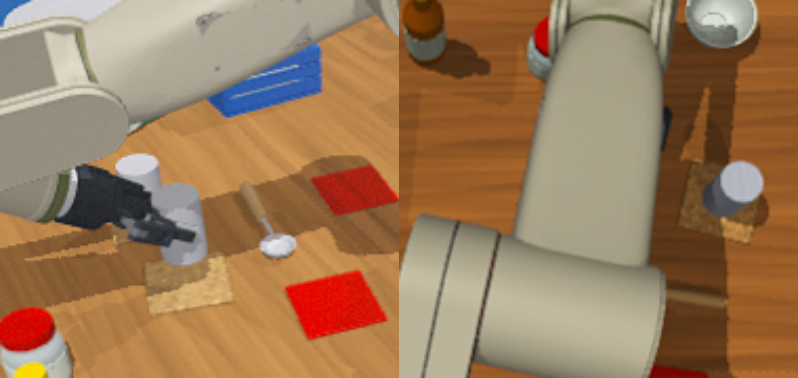

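The tumbler hangs mouth-down over the cork mat at crop (185,225), looking upright, with the mat at (188,285). Before lowering I'll check the jar's position against the wrist and the tumbler's sides against vertical.

Run:
```python
import pickle
from h import *
d0=pickle.load(open('d0.pkl','rb'));d=pickle.load(open('d1.pkl','rb'))
print('jar lid',plane(d0['top'],[[303,77]],85).round(),plane(d0['scene'],[[92,216]],85).round())
c=d['scene']
print('bowl',plane(d0['top'],[[383,67]],40).round())
# tumbler left/right outline vs expected vertical line images at (580.6,-145.7)
K=np.array([[c['fx'],0,c['cx']],[0,c['fy'],c['cy']],[0,0,1]])
def proj(P):
    q=(np.array(P)-c['pose'][:3,3])@c['pose'][:3,:3];q=q*[1,-1,-1]
    return cv2.projectPoints(q.reshape(-1,1,3),np.zeros(3),np.zeros(3),K,np.float64(c['D']))[0].reshape(-1,2)
t=np.linspace(0,2*np.pi,40)
im=c['pixels'].copy()
im=cv2.resize(im[130:220,130:210],None,fx=7,fy=6.5,interpolation=2)
for z,col in((148.4,(0,255,0)),(58.4,(0,0,255))):
    p=(proj(np.c_[581.4+30*np.cos(t),-144.6+30*np.sin(t),0*t+z])-[130,130]+.5)*[7,6.5]
    cv2.polylines(im,[p.astype(np.int32)],True,col,1)
cv2.imwrite('pics/chk.png',im)
```

```text
jar lid [[799. -67.  85.]] [[800. -69.  85.]]
bowl [[ 853. -331.   40.]]
```

View pics/chk.png

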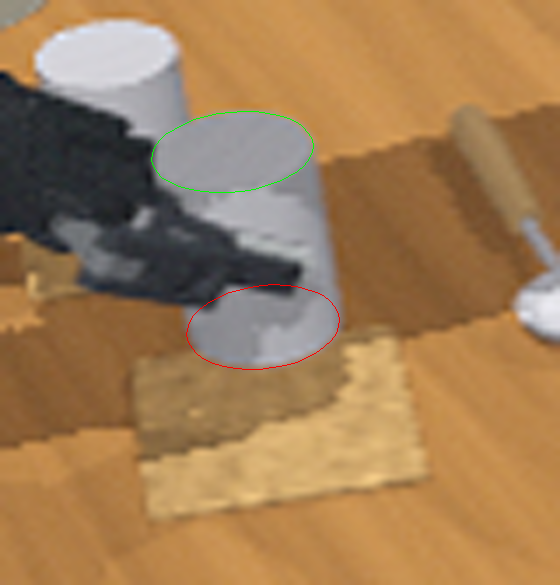

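The predicted base and mouth circles fall on the tumbler's outline to within a pixel, so it is upright and its position is known. The jar at (800,-68) is clear of the wrist. Lowering.

Call:
{"op": "creep_tool", "data": {
  "plan": {"steps":[[0, 0, 0, -0.02, -0.0006, 0.014, 55], [0, 0, 0, -0.04, -0.0012, 0.028, 55], [0, 0, 0, -0.06, -0.0018, 0.042, 55], [0, 0, 0, -0.07, -0.0022, 0.051, 55], [0, 0, 0, -0.077, -0.0022, 0.0558, 55], [0, 0, 0, -0.077, -0.0022, 0.0558, 55]]}
}}

```text
time: 8.22
tool_pos: [568.8, -146.0, 53.0]
tcp_rot: [180.0, -54.6, 180.0]
ft_force: [0.1, -0.2, -1.9]
finger_gap: 59.6
grip_force: 49.1
```

```bash
python3 go.py 567.2 -145.7 45 55
```

```text
[ 0.   0.4 -0. ] [-5.6  0.3  6. ] [ -12.9   70.8   31.2  -14.   131.1 -106.8] gap 59.62749815436548 t 8.225
```

Call:
{"op": "creep_tool", "data": {
  "plan": {"steps":[[0, 0, 0, -0.0016, 0, 0.0012, 55], [0, 0, 0, -0.0032, 0, 0.0024, 55], [0, 0, 0, -0.0048, 0, 0.0034, 55], [0, 0, 0, -0.0048, 0, 0.0034, 55]]}
}}

```text
time: 8.72
tool_pos: [568.9, -146.1, 50.3]
tcp_rot: [180.0, -54.6, 180.0]
ft_force: [-0.5, 0.3, -0.7]
finger_gap: 59.5
grip_force: 49.1
```

```bash
python3 go.py 567.2 -145.7 45 55
```

```text
[ 0.   0.4 -0. ] [-3.3  0.4  4.5] [ -12.9   71.    31.1  -13.9  130.9 -106.8] gap 59.52547641678395 t 8.725
```

In the tool's units: 3 mm / 500 = 0.006, -2 mm / 500 = -0.004, 0.4 degrees / 90 = 0.0044.

Call:
{"op": "creep_tool", "data": {
  "plan": {"steps":[[0, 0, 0, -0.001, 0, 0.002, 55], [0, 0, 0, -0.0024, 0, 0.004, 55], [0, 0.0022, 0, -0.004, 0, 0.006, 55], [0, 0.0044, 0, -0.004, 0, 0.006, 55]]}
}}

```text
time: 9.22
tool_pos: [567.6, -146.1, 47.1]
tcp_rot: [-180.0, -55.0, 180.0]
ft_force: [0.4, 0.6, 1.0]
finger_gap: 59.7
grip_force: 49.2
```

Call:
{"op": "creep_tool", "data": {
  "plan": {"steps":[[0, 0, 0, -0.0016, 0, 0.0012, 55], [0, 0, 0, -0.0016, 0, 0.0012, 55]]}
}}

```text
time: 9.48
tool_pos: [567.7, -146.0, 47.0]
tcp_rot: [-180.0, -55.0, 179.9]
ft_force: [-1.4, 0.4, 4.8]
finger_gap: 59.8
grip_force: 49.2
```

Call:
{"op": "creep_tool", "data": {
  "plan": {"steps":[[0, 0, 0, -0.0016, 0, 0.0012, 55], [0, 0, 0, -0.0016, 0, 0.0012, 55]]},
  "only": "pos|ft"
}}

```text
tool_pos: [567.7, -146.0, 46.9]
ft_force: [-2.9, 0.3, 9.2]
```

Contact at 9 N. Now release and retreat along the tool axis.

Call:
{"op": "creep_tool", "data": {
  "plan": {"steps":[[0, 0, 0, 0, 0, 0, 62], [0, 0, 0, 0, 0, 0, 66], [0, 0, 0, 0, 0, 0, 72], [0, 0, 0, 0, 0, 0, 85], [0, 0, 0, 0, 0, 0, 85], [0, 0, 0, 0, 0, 0, 85]]}
}}

```text
time: 10.48
tool_pos: [567.6, -146.1, 45.0]
tcp_rot: [180.0, -55.0, 180.0]
ft_force: [1.4, -0.1, 0.4]
finger_gap: 84.8
grip_force: 0.0
```

Call:
{"op": "creep_tool", "data": {
  "plan": {"steps":[[0, 0, 0, 0.004, 0, -0.01, 85], [0, 0, 0, 0.01, 0, -0.03, 85], [0, 0, 0, 0.016, 0, -0.06, 85], [0, 0, 0, 0.024, 0, -0.1, 85], [0, 0, 0, 0.04, 0, -0.14, 85], [0, 0, 0, 0.06, 0, -0.18, 85], [0, 0, 0, 0.1, 0, -0.22, 85], [0, 0, 0, 0.14, 0, -0.24, 85]]}
}}

```text
time: 11.48
tool_pos: [614.7, -144.3, 173.3]
tcp_rot: [-179.8, -54.5, 179.9]
ft_force: [0.5, 0.6, -0.4]
finger_gap: 85.0
grip_force: 0.0
```

```bash
python3 go.py 567 0 250 10
```

```text
[ -0.1 -44.5  -0. ] [ 90.3 144.2  -6. ] [ -12.1   81.3    1.3  -20.1  149.8 -114.6] gap 85.03145462790249 t 11.475
```

In the tool's units: 250 mm / 500 = 0.5, 210 mm / 500 = 0.42, -44.5 degrees / 90 = -0.4944.

Call:
{"op": "creep_tool", "data": {
  "plan": {"steps":[[0, -0.0889, 0, 0.02, 0.04, -0.004, 85], [0, -0.1778, 0, 0.05, 0.09, -0.006, 85], [0, -0.2667, 0, 0.08, 0.15, -0.008, 85], [0, -0.3556, 0, 0.11, 0.21, -0.01, 85], [0, -0.4444, 0, 0.15, 0.27, -0.012, 85], [0, -0.4944, 0, 0.18, 0.34, -0.012, 85], [0, -0.4944, 0, 0.18, 0.42, -0.012, 85], [0, -0.4944, 0, 0.18, 0.5, -0.012, 85]]}
}}

```text
time: 12.48
tool_pos: [566.6, 106.6, 251.8]
tcp_rot: [-180.0, -9.7, -180.0]
ft_force: [0.3, 0.4, -1.2]
finger_gap: 85.2
grip_force: 0.0
```

```bash
python3 go.py 400 300 250 0;  python3 - <<'E'
from bench import optics
import pickle
from h import *
d={n:optics.snapshot(n) for n in("scene","top")};pickle.dump(d,open('d2.pkl','wb'))
A=cv2.resize(d['scene']['pixels'][60:350,80:290],None,fx=1.9,fy=1.9);B=cv2.resize(d['top']['pixels'][60:350,160:370+50],None,fx=1.5,fy=1.9)
cv2.imwrite('pics/p2.png',np.hstack([A,B]))
E
```

```text
[-0.  -9.7  0. ] [163.8 193.6  29.7] [  5.1  12.9  77.6   0.8  99.2 -84.9] gap 85.16124973303674 t 12.475
```

View pics/p2.png

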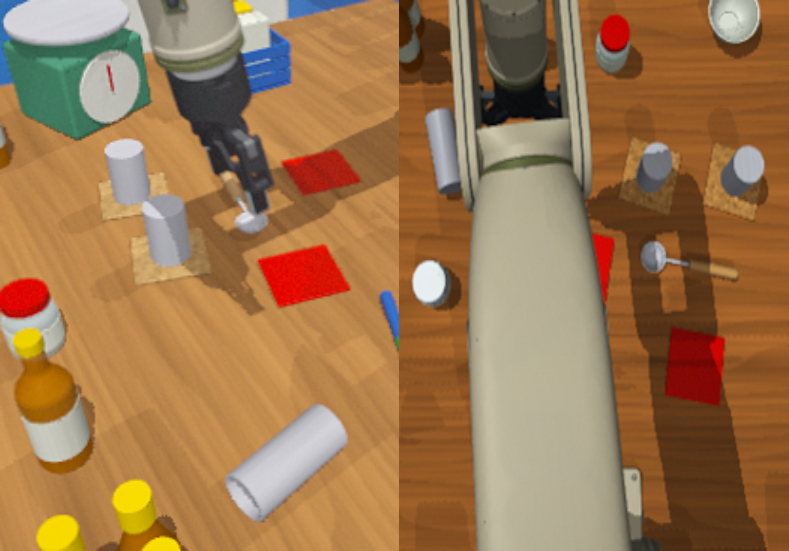

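The tumbler stands upside down on the cork mat at scene crop (166,230). The dry tumbler (127,170) and the long one (288,462) are untouched. I'll check the centring, then hand in.

Run:
```python
import pickle
from h import *
c=pickle.load(open('d2.pkl','rb'))
s=c['top'];g=cv2.cvtColor(s['pixels'],cv2.COLOR_BGR2HSV)
# bright base disc (top) found by colour; crop scale 1.5/1.9
m=((g[...,1]<70)&(g[...,2]>115)).astype(np.uint8)*255
k=blob(m,(330,142));P=plane(s,k,96)
print(cv2.contourArea(k),np.round(cv2.minEnclosingCircle(P[:,:2].astype(np.float32)),1) if 0 else cv2.minEnclosingCircle(P[:,:2].astype(np.float32)))
s=c['scene']
k=blob(grey(s),(167,178)); print('scene base mouth',plane(s,[[80+168/1.9,60+266/1.9]],6).round(), plane(s,[[80+165/1.9,60+209/1.9]],96).round())
```

```text
264.5 ((580.7572631835938, -145.03919982910156), 29.11098289489746)
scene base mouth [[ 594. -122.    6.]] [[ 580. -137.   96.]]
```

```bash
python3 -c "
from bench import workorder
print(workorder.hand_in())"
```

```text
the job is handed in; nothing more can be done
None
```

The short tumbler stands upside down on the empty cork mat, about 1 mm from its centre by the top camera; the gripper is clear, the long and drying tumblers were not touched, and the job was handed in at about 12.6 s.

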